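# Take the screw cap off the armless mouse bungee

### The arm

A 7-joint arm with a two-finger parallel gripper is mounted at the origin on the work surface. World frame = base frame: x ahead of the robot, y to its left, z up, the work surface at z = 0. Lengths are in m, angles in rad, forces in N, time in s.
With the tool pointing down it reaches from about 0.425 to 0.95 m from the base axis. Payload 4.7 kg.
Tool frame: the origin (TCP) lies on the centre line of the jaws, within the pads' length; the fingertips stand 11 mm ahead of it and the grasp point (between the pads) lies 8 mm behind it; z points along the fingers, y is the line along which they close (so a half turn about z gives the same grasp; the last joint's range is limited). The gripper opens to 87 mm and grips with 3 to 60 N. Pads are 19 mm wide; open, the fingers measure 117 mm over their backs; the gripper's body (75 mm by 190 mm) begins 51 mm behind the grasp point.
Start: joints at [1.217, 0.469, -0.049, 1.532, 0.024, 1.141, -0.082], TCP at [0.215, -0.64, 0.234] pointing down, gripper open.
Joint ranges: [-2.59, 2.59], [-0.33, 1.99], [-1.39, 1.29], [0.1, 2.45], [-1.04, 4.18], [0.21, 1.99], [-2.66, 2.66]. Speed limits (rad/s): [2.57, 2.57, 3.14, 3.14, 3.14, 3.14, 3.14].

### API

Orientations are given as a rotation vector (axis times angle).
In Python, from workcell import manip gives the robot as it stands. Calls block until the motion is done:
- manip.reach(position, orientation): joint-space move of the TCP to a pose.
- manip.move_l(position, rotation=None, speed=0.15): straight line of the TCP; rotation=None keeps the orientation; speed is the mean speed in m/s.
- manip.movej(angles): joint-space move.
- manip.gripper_to(opening): opening from 0.0 (shut) to 1.0 (fully open); the grip force is fixed at half the most; returns when the fingers have stopped.
- manip.hold(seconds).
- manip.ik(position, orientation): joint angles nearest the present ones, or None.
- manip.read_state(): the state.
- manip.get_image(name): name is "scene" or "top" or "wrist"; returns the picture (400x640x3 uint8, red, green, blue); there is no depth.
- manip.camera_params(name): a dict with "fovy" (degrees; the focal length in pixels is half the picture's height over the tangent of half this angle, whatever the lens; pixels are square), "cx", "cy" (the principal point, pixels), "world_from_camera" (4x4, takes a point from camera to world coordinates). Camera axes: x right, y down, z forward; pixel columns grow to the right and rows downward; lengths in m; the calibration is good to about 2 mm. A picture is of the moment at which its call begins: read the wrist's pose just before it. camera_params takes no time and is no camera call; for the wrist camera it gives the pose at the moment of the call.
A pose or a line that the arm cannot do raises manip.Unreachable and nothing moves.
- manip.sign_off(): hands the job in; it is judged then, once.
Trained networks look in the newest picture that a camera, given by its name, has taken for a name from the list of things; names that differ only in an ending like _2 or _b are one class to them, and where a whole thing is asked for, a point or a joint stands for the part that bears it (a point fixed in the world has none). Each returns a list of dicts, best first, with "score" (0 to 1); they miss things now and then, are a little off and sometimes report something else, mostly with a low value. They report only what shows in the picture. A call takes as long as a camera call.
- manip.recognise(target, camera): "xyz" ([x, y, z] in m, in world coordinates, good to about 4 mm: the middle of the surface that is visible of it).
- manip.regions_of(target, camera): "mask" (400x640 bool, what is visible of it).
- manip.landmark_of(target, camera): "xyz" ([x, y, z] in m, in world coordinates, good to about 4 mm: a listed point, or the origin of a listed thing).
The state is a dict: "time": time; "joint_positions": joint angles; "qd": joint speeds; "joint_torque": joint torques, N m; "tool_pos": TCP position; "eef_rot": TCP orientation; "force": force on the tool from outside, world axes, zero at the start; "moment": the same for the moment, N m; "width": opening from 0.0 (shut) to 1.0 (fully open); "grasp_force": force on a finger pad.
Only numpy, scipy, OpenCV 4.12 (cv2) and the standard library are available. Lean on these libraries where they do the work, as an engineer would, in place of code of your own. Each camera call takes 0.05 s, during which the arm holds its last target. There are 200 camera calls.

### The job

One of the two mouse bungees on this desk has no cord arm, and I want to slip a new arm onto its stem: unscrew that bungee's knurled cap, lift it straight up about 10 cm and finish still holding it there in the gripper, upright and still above its stud. I do not know which way its thread runs (one of the two is left-handed), so try the cap both ways and go the way it gives. Leave the other bungee's cap screwed down as it is, and do not disturb its arm or the other things on the desk.

Things in the scene. Friction and masses are not known exactly. Their poses are not given: they have to be found in the camera images.
- bungee_1: One of two identical black aluminium mouse bungees, fixed firmly to the desk: round foot 84 mm across and 17 mm high, stem 24 mm across, steel collar 38 mm across from 62 to 72 mm above the desk, on top the screw cap. Origin: on the stem's axis at desk level. Only one of the two carries a cord arm (see cordarm_eye). They stand at least 200 mm apart.
- bungee_2: The other bungee, identical but for the arm. Which of them carries the arm, and which has the left-hand and which the right-hand thread, changes from start to start; the two always have opposite hands, and the arm tells nothing of the hand. The stud hidden under each cap is 93 mm high, so a loosened cap must rise 21 mm to clear it.
- cap_1_center (a point): Centre (half-way up, on the axis) of bungee_1's screw cap: a black knurled aluminium cylinder 40 mm across, 32 mm high, about 50 g, a loose part held by its thread alone. z points up its axis, x along the 26 mm coin slot in its bare machined top. Screwed down, its underside is 72 mm, its centre 88 mm and its top 104 mm above the desk. See cap_2_center for the thread.
- cap_2_center (a point): The same point of bungee_2's identical cap. Thread of both: coarse three-start. Turned the loosening way the cap rises about 3.5 mm per rad, can be lifted straight off from about 0.95 rad (best 1.2) and meets a stop at about 1.4 rad. The other way it gives less than 0.15 rad and then stops hard. Until loosened it cannot be pulled off.
- cordarm_eye (a point): The cord arm fitted to one of the bungees: centre of its eye, the collar under the cap (on that bungee's axis, 67 mm up). From it a bent black rod 7 mm thick runs out 67 mm along this point's x axis and rises upright, ending 197 mm above the desk. The bungee more than 100 mm from this point is the armless one; it has a plain collar of the same size.
- cordarm_clip (a point): The cord clip at the top of the arm, 186 mm above the desk and 40 mm out from the bungee's axis.
- weight_center (a point): Bystander between the two bungees: rubberized steel weight, a bar 130 x 40 x 44 mm, 1.4 kg; its centre.
- tumbler_center (a point): Bystander: frosted glass tumbler, 74 mm across, 98 mm high, standing upright; its centre.
- controller_center (a point): Bystander: orange plastic game controller about 160 x 110 x 53 mm; its centre.
- mouse_center (a point): Bystander: grey computer mouse about 107 x 62 x 37 mm; its centre.
- phone_center (a point): Bystander: smartphone lying flat, 74 x 155 x 9 mm; its centre.
- wood_box: Bystander: fixed wooden box 150 x 210 mm, 85 mm high with its hinged flap shut; origin at the centre of its underside.
- box_flap (a joint): Angle of the wooden box's flap: 0 shut, grows as it opens.

How it is judged:
On the way:
1. the armless bungee's cap has been turned loose while still on its stud (((horizontal distance between cordarm_eye and bungee_1 below 0.05 m and (angle between the x axis of cap_2_center and the x axis of bungee_2, either way round above 0.7 rad and horizontal distance between cap_2_center and bungee_2 below 0.01 m and height (world z) of cap_2_center below 0.105 m)) or (horizontal distance between cordarm_eye and bungee_2 below 0.05 m and (angle between the x axis of cap_1_center and the x axis of bungee_1, either way round above 0.7 rad and horizontal distance between cap_1_center and bungee_1 below 0.01 m and height (world z) of cap_1_center below 0.105 m)))), for 0.05 s.
At the end, for the whole second after the job is handed in: The armless bungee's cap is gripped (over 1 N), upright within 20 degrees, at rest, touching nothing else, within 60 mm sideways of its stem, its centre over 50 mm above its seated height; the other cap sits on its bungee, turned under 0.15 rad (((horizontal distance between cordarm_eye and bungee_1 below 0.05 m and (height (world z) of cap_2_center above 0.138 m and contact force between the fingers and cap_2 above 1 N and angle between cap_2_center's own z axis and vertical below 0.35 rad and horizontal distance between cap_2_center and bungee_2 below 0.06 m and linear speed of cap_2 below 0.03 m/s and contact force between cap_2 and bungee_2 below 0.05 N and (horizontal distance between cap_1_center and bungee_1 below 0.006 m and height (world z) of cap_1_center below 0.092 m) and angle between the x axis of cap_1_center and the x axis of bungee_1, either way round below 0.15 rad)) or (horizontal distance between cordarm_eye and bungee_2 below 0.05 m and (height (world z) of cap_1_center above 0.138 m and contact force between the fingers and cap_1 above 1 N and angle between cap_1_center's own z axis and vertical below 0.35 rad and horizontal distance between cap_1_center and bungee_1 below 0.06 m and linear speed of cap_1 below 0.03 m/s and contact force between cap_1 and bungee_1 below 0.05 N and (horizontal distance between cap_2_center and bungee_2 below 0.006 m and height (world z) of cap_2_center below 0.092 m) and angle between the x axis of cap_2_center and the x axis of bungee_2, either way round below 0.15 rad)))); the arm keeps its last pose, push and grip.
It fails at once if the cap of the bungee with the arm turned or lifted ((horizontal distance between cordarm_eye and bungee_1 below 0.05 m and (angle between the x axis of cap_1_center and the x axis of bungee_1, either way round above 0.2 rad or distance of cap_1_center from where it was at the start of the episode above 0.008 m)) or (horizontal distance between cordarm_eye and bungee_2 below 0.05 m and (angle between the x axis of cap_2_center and the x axis of bungee_2, either way round above 0.2 rad or distance of cap_2_center from where it was at the start of the episode above 0.008 m))).
It fails at once if the cap taken off is dropped or let down on the desk ((horizontal distance between cordarm_eye and bungee_1 below 0.05 m and height (world z) of cap_2_center below 0.075 m) or (horizontal distance between cordarm_eye and bungee_2 below 0.05 m and height (world z) of cap_1_center below 0.075 m)).
It fails at once if a bystander on the desk shoved or tipped (distance of any of weight_center, tumbler_center, controller_center, mouse_center, phone_center from where it was at the start of the episode above 0.02 m or angle between tumbler_center's own z axis and vertical above 0.3 rad).
It fails at once if the wooden box's flap opened (value of joint box_flap above 0.1 rad).
It fails at once if the cord arm knocked hard (contact force between the arm and cordarm above 15 N).
It also fails if it takes over 45 s, if anything falls off the work surface, if the arm or the gripper's body presses on something with over 40 N, if the wrist force passes 120 N, or if a joint passes its speed limit or range.

## Working session

There is one attempt and no reset: what is moved stays moved. The work goes in short steps, each a Python script; the robot and the scene stay as the last script left them, time stands still between calls to the robot, and variables do not carry over. Pictures are saved under pics/ and viewed, at most 10 in all, crops included, and the job is handed in when it is done.

```bash
mkdir -p pics; cat > a.py <<'E'
from workcell import manip as m
import cv2,numpy as np
for c in ("scene","top"):
    im=m.get_image(c); cv2.imwrite(f"pics/{c}0.png",im[:,:,::-1])
    for t in ("cap_1_center","bungee_1","cordarm_eye","cordarm_clip","weight_center","tumbler_center","controller_center","wood_box"):
        print(c,t,[(np.round(d["xyz"],3).tolist(),round(d["score"],2)) for d in m.landmark_of(t,c)[:4]])
s=m.read_state();print(s["time"],s["tool_pos"],s["eef_rot"])
E
python3 a.py
```

```text
scene cap_1_center [([0.561, 0.175, 0.088], 0.61)]
scene bungee_1 [([0.561, 0.169, 0.003], 0.88), ([0.451, -0.151, -0.004], 0.73)]
scene cordarm_eye [([0.452, -0.156, 0.07], 0.55)]
scene cordarm_clip [([0.492, -0.154, 0.186], 0.64), ([0.564, 0.17, 0.004], 0.43)]
scene weight_center [([0.574, 0.004, 0.024], 0.83)]
scene tumbler_center [([0.728, -0.028, 0.05], 0.84)]
scene controller_center [([0.478, 0.45, 0.025], 0.75)]
scene wood_box [([0.552, -0.508, 0.003], 0.93)]
top cap_1_center [([0.567, 0.17, 0.085], 0.57)]
top bungee_1 [([0.454, -0.157, -0.003], 0.77), ([0.564, 0.17, -0.003], 0.58)]
top cordarm_eye [([0.45, -0.156, 0.066], 0.6)]
top cordarm_clip [([0.479, 0.45, 0.022], 0.55), ([0.49, -0.151, 0.18], 0.44)]
top weight_center [([0.573, 0.002, 0.024], 0.76)]
top tumbler_center [([0.731, -0.029, 0.048], 0.71), ([0.45, -0.154, 0.086], 0.64)]
top controller_center [([0.48, 0.448, 0.021], 0.77)]
top wood_box [([0.551, -0.51, -0.002], 0.87)]
0.9 [ 0.21547579 -0.63968305  0.23357293] [3.10020081e+00 5.08028772e-01 9.15177321e-05]
```

View pics/top0.png

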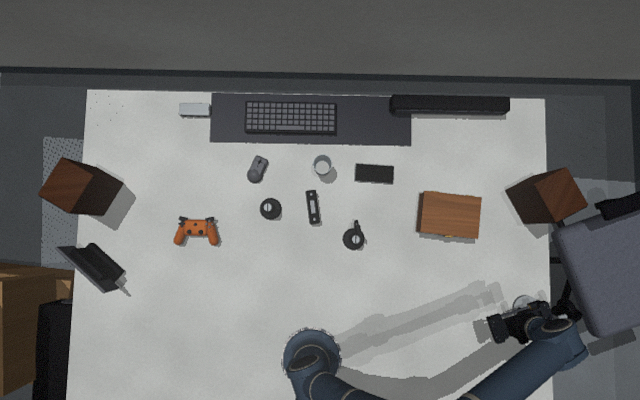

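View pics/scene0.png

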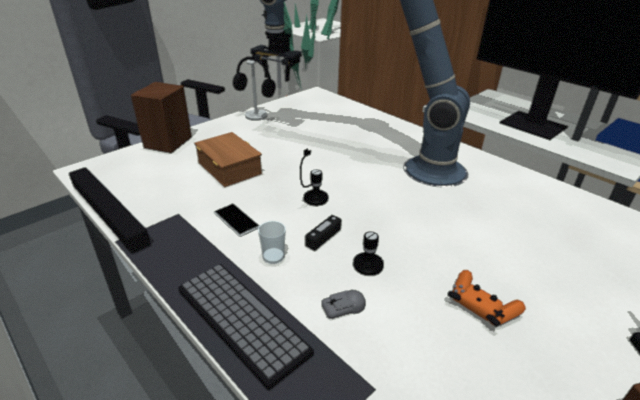

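The top view shows the armless bungee at pixel (270,208) and the armed one at (354,237), its arm reaching out along +x. The scene view agrees: armless at (370,245), armed at (316,185). So the target cap is at about (0.563, 0.171). Next I'll go above it with joint 7 mid-range and look with the wrist camera.

```bash
cat > h.py <<'E'
from workcell import manip as m
import cv2,numpy as np
from scipy.spatial.transform import Rotation as R
def down(yaw): return (R.from_euler('z',yaw)*R.from_euler('x',np.pi)).as_rotvec()
def yaw_now(): return (R.from_rotvec(m.read_state()["eef_rot"])*R.from_euler('x',-np.pi)).as_euler('zyx')[0]
E
cat > b.py <<'E'
from h import *
p=m.read_state()["tool_pos"]
m.move_l([p[0],p[1],0.36],speed=0.25)
best=None
for y in np.arange(-3.1,3.1,0.1):
    q=[m.ik([0.563,0.171,0.09],down(y+d)) for d in (-1.35,0,1.35)]
    if all(a is not None for a in q):
        c=max(abs(a[6]) for a in q)+0.2*np.abs(q[1]-np.array(m.read_state()["joint_positions"])).max()
        if best is None or c<best[0]: best=(c,y,[np.round(a,2).tolist() for a in q])
print(best)
y=best[1]
m.reach([0.563,0.171,0.28],down(y))
s=m.read_state(); print(s["time"],s["tool_pos"],yaw_now(),s["joint_positions"])
im=m.get_image("wrist"); cv2.imwrite("pics/w1.png",im[:,:,::-1])
P=m.camera_params("wrist"); print(P)
for t in ("cap_1_center","bungee_1"): print(t,[(np.round(d["xyz"],4),d["score"]) for d in m.landmark_of(t,"wrist")])
E
python3 b.py
```

```text
(np.float64(1.5568385007460535), np.float64(2.6000000000000045), [[0.37, 0.76, -1.08, 1.83, 0.78, 1.04, -1.34], [0.38, 0.78, -1.1, 1.83, 0.8, 1.06, -0.01], [0.42, 0.83, -1.18, 1.83, 0.87, 1.11, 1.29]])
4.6583 [0.56348287 0.16998039 0.27984331] 2.598091058229512 [ 0.43389686  0.52679257 -1.14583996  1.64420809  0.49606247  1.29765803
  0.22752635]
{'fovy': 65.73386112554584, 'cx': 317.9587975889642, 'cy': 204.38219568163925, 'world_from_camera': array([[ 0.51636946,  0.82696905,  0.22245174,  0.50249533],
       [ 0.85636525, -0.49831876, -0.13534022,  0.20675555],
       [-0.0010703 ,  0.2603855 , -0.96550414,  0.43007996],
       [ 0.        ,  0.        ,  0.        ,  1.        ]])}
cap_1_center [(array([0.5658, 0.1684, 0.0892]), 0.64)]
bungee_1 [(array([ 0.4559, -0.1523,  0.0027]), 0.97), (array([0.559 , 0.17  , 0.0027]), 0.78)]
```

View wrist.

View pics/w1.png

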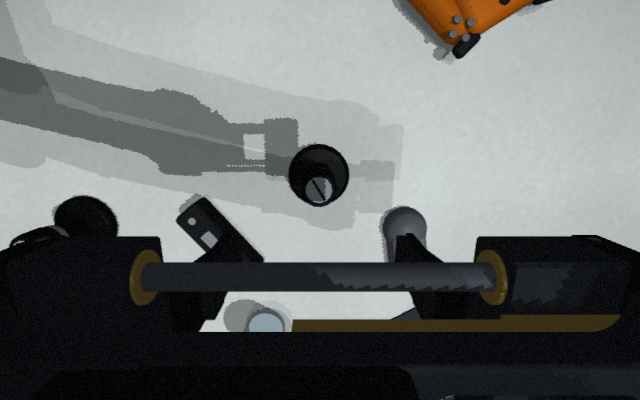

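The wrist view shows the bare cap top as a bright disc at about pixel (319,190), with the slot across it. The foot is around (318,175). I'll fit the disc, intersect its ray with z = 0.104, and descend if the result agrees with the networks.

```bash
cat > c.py <<'E'
from h import *
im=m.get_image("wrist"); P=m.camera_params("wrist")
g=cv2.cvtColor(im,cv2.COLOR_RGB2GRAY)
mk=np.zeros_like(g); cv2.circle(mk,(319,188),22,255,-1)
b=((g>60)&(mk>0)).astype(np.uint8); b=cv2.morphologyEx(b,cv2.MORPH_CLOSE,np.ones((7,7)))
n,l,st,ce=cv2.connectedComponentsWithStats(b); i=1+np.argmax(st[1:,4]); print(st[i],ce[i])
(u,v),r=cv2.minEnclosingCircle(np.argwhere(l==i)[:,::-1].astype(np.float32)); print(u,v,r)
T=P["world_from_camera"]; f=200/np.tan(np.radians(P["fovy"]/2))
x,y,w,h=st[i,:4]
for uv in (ce[i],(x+w/2-.5,y+h/2-.5)):
    d=T[:3,:3]@[(uv[0]-P["cx"])/f,(uv[1]-P["cy"])/f,1]; print(T[:3,3]+d*(0.104-T[2,3])/d[2])
print("expected dia px",0.04*f/0.33)
c=im[150:215,280:360]; cv2.imwrite("pics/w1c.png",cv2.resize(c,None,fx=8,fy=8,interpolation=cv2.INTER_NEAREST)[:,:,::-1])
E
python3 c.py
```

```text
[300 178  40  33 805] [318.88198758 194.69937888]
319.43804931640625 196.7920379638672 19.563146591186523
[0.56864904 0.16800037 0.104     ]
[0.56832765 0.1689732  0.104     ]
expected dia px 37.520549191349026
```

View pics/w1c.png

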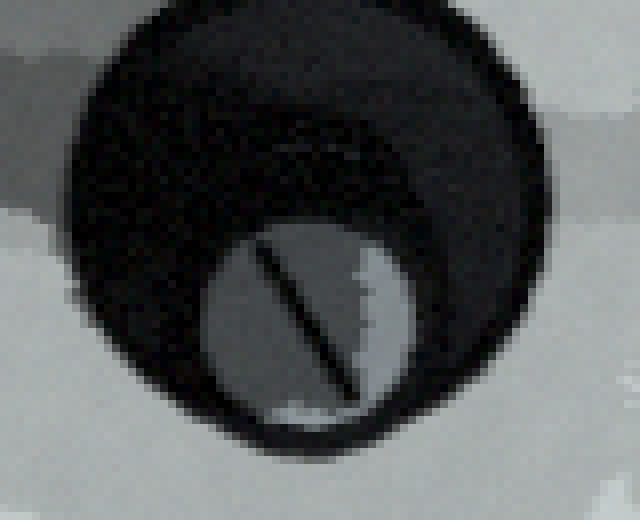

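The crop shows the disc 27 px across, centred at crop (308,325), which is pixel (318.0,190.1). My threshold had included some desk. The corrected centre is about (0.564, 0.170), matching the networks. Now I'll descend, grip and probe.

```bash
cat > d.py <<'E'
from h import *
Y=2.6
P=m.camera_params("wrist");T=P["world_from_camera"]; f=200/np.tan(np.radians(P["fovy"]/2))
d=T[:3,:3]@[(318.0-P["cx"])/f,(190.1-P["cy"])/f,1]; c=T[:3,3]+d*(0.104-T[2,3])/d[2]; print(c)
assert np.hypot(c[0]-.564,c[1]-.170)<.006
np.save("c.npy",c)
def rep(tag):
    s=m.read_state(); print(tag,round(s["time"],2),np.round(s["tool_pos"],4),round(yaw_now(),3),"F",np.round(s["force"],1),"M",np.round(s["moment"],2),round(s["width"],3),round(s["grasp_force"],1))
m.move_l([c[0],c[1],0.15],down(Y),speed=0.15); m.move_l([c[0],c[1],0.087],speed=0.08); rep("at")
m.gripper_to(0.0); rep("grip")
for a in (0.08,0.16,0.24):
    m.reach([c[0],c[1],0.087],down(Y+a)); rep(a)
E
python3 d.py
```

```text
[0.56379422 0.1698079  0.104     ]
at 6.81 [0.5641 0.1702 0.0874] 2.6 F [ 0.3 -1.4  0.1] M [ 0.09 -0.2   0.04] 1.0 0.0
grip 7.66 [0.5638 0.1698 0.087 ] 2.6 F [-0.1 -0.2 -0.2] M [ 0.08 -0.14 -0.04] 0.454 30.0
0.08 7.91 [0.564  0.1701 0.0872] 2.678 F [0.7 1.  1.8] M [ 0.2  -0.16 -0.14] 0.456 30.0
0.16 8.16 [0.5642 0.17   0.0872] 2.756 F [1.  0.6 0.7] M [ 0.25 -0.28 -0.48] 0.453 30.0
0.24 8.41 [0.5643 0.1699 0.0872] 2.836 F [1.4 1.1 0.8] M [ 0.27 -0.5  -0.49] 0.46 30.0
```

Turning this way the moment saturates at about 0.49 N m with no rise, which points to the hard stop and pads slipping. I'll try the other way.

```bash
cat > e.py <<'E'
from h import *
Y=2.6;c=np.load("c.npy")
def rep(tag):
    s=m.read_state(); print(tag,round(s["time"],2),np.round(s["tool_pos"],4),round(yaw_now(),3),"F",np.round(s["force"],1),"M",np.round(s["moment"],2),round(s["width"],3),round(s["grasp_force"],1))
for a in (0.12,0,-0.1,-0.2,-0.3,-0.4):
    m.reach([c[0],c[1],0.087+0.0035*max(0,-a)],down(Y+a)); rep(a)
E
python3 e.py
```

```text
0.12 8.66 [0.5635 0.1697 0.0869] 2.723 F [0.6 0.6 1.3] M [ 0.19 -0.22 -0.04] 0.459 30.0
0 8.91 [0.5635 0.1697 0.0869] 2.605 F [0.9 0.  1.5] M [ 0.04 -0.18  0.02] 0.453 30.0
-0.1 9.16 [0.5637 0.1698 0.0873] 2.505 F [0.5 0.  0.9] M [ 0.08 -0.16  0.04] 0.457 30.0
-0.2 9.41 [0.5637 0.1698 0.0877] 2.405 F [0.4 1.  0.7] M [ 0.11 -0.2  -0.02] 0.454 30.0
-0.3 9.66 [0.5637 0.1698 0.088 ] 2.305 F [0.7 0.4 1.7] M [ 0.09 -0.23  0.02] 0.452 30.0
-0.4 9.91 [0.5637 0.1698 0.0883] 2.205 F [-0.2  0.3  1.9] M [ 0.14 -0.17 -0.01] 0.455 30.0
```

It gives freely this way, with moment near zero. I'll continue to about 1.2 rad, following the rise, then lift.

```bash
cat > f.py <<'E'
from h import *
Y=2.6;c=np.load("c.npy")
def rep(tag):
    s=m.read_state(); print(tag,round(s["time"],2),np.round(s["tool_pos"],4),round(yaw_now(),3),"F",np.round(s["force"],1),"M",np.round(s["moment"],2),round(s["width"],3),round(s["grasp_force"],1)); return s
for a in (-0.55,-0.7,-0.85,-1.0,-1.12):
    m.reach([c[0],c[1],0.087-0.0035*a],down(Y+a)); rep(a)
m.hold(0.2)
z=m.read_state()["tool_pos"][2]
for dz in (0.004,0.01,0.03):
    m.move_l([c[0],c[1],z+dz],speed=0.04); s=rep(dz)
    if s["force"][2]<-8: print("resists"); break
else:
    m.move_l([c[0],c[1],z+0.1],speed=0.08); m.hold(0.5); rep("up")
for n in("scene","wrist"):
    im=m.get_image(n); cv2.imwrite(f"pics/{n}2.png",im[:,:,::-1])
    print([(np.round(d["xyz"],3),d["score"]) for d in m.landmark_of("cap_1_center",n)])
E
python3 f.py
```

```text
-0.55 10.16 [0.5637 0.1697 0.0888] 2.056 F [-0.4 -0.7  2.6] M [ 0.06 -0.19  0.  ] 0.456 30.0
-0.7 10.41 [0.5637 0.1698 0.0894] 1.907 F [-0.3  0.3  2.4] M [ 0.06 -0.14 -0.01] 0.454 30.0
-0.85 10.66 [0.5637 0.1697 0.0899] 1.757 F [0.  0.8 2.2] M [-0.01 -0.22 -0.03] 0.455 30.0
-1.0 10.91 [0.5637 0.1698 0.0905] 1.607 F [ 0.  -0.4  1.7] M [ 0.07 -0.16 -0.  ] 0.454 30.0
-1.12 11.16 [0.5637 0.1697 0.0908] 1.487 F [0.7 0.5 1.9] M [ 0.03 -0.18  0.04] 0.457 30.0
0.004 11.61 [0.5635 0.1695 0.0947] 1.481 F [-0.1  0.4 -1. ] M [ 0.02 -0.14  0.  ] 0.454 30.0
0.01 11.91 [0.5637 0.1698 0.1011] 1.48 F [ 0.4  0.6 -1.4] M [-0.04 -0.04 -0.03] 0.455 30.0
0.03 12.56 [0.5637 0.1697 0.1209] 1.48 F [-0.  -0.7 -0.3] M [-0.06 -0.04 -0.01] 0.452 30.0
up 14.08 [0.5638 0.1698 0.1907] 1.48 F [-0.1  0.1 -0.8] M [-0.05 -0.1  -0.01] 0.455 30.0
[(array([0.562, 0.174, 0.193]), 0.48), (array([ 0.711, -0.232,  0.006]), 0.31)]
[(array([0.564, 0.172, 0.19 ]), 0.56)]
```

View pics/scene2.png

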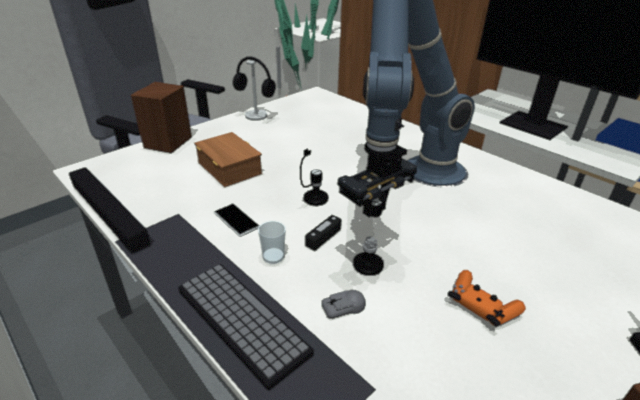

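The picture shows the cap in the gripper at about (375,207), above the now bare stud at (370,243). The networks put the cap at z of about 0.19, and the rest of the desk is unchanged.

```bash
python3 -c "
from workcell import manip as m
print(m.sign_off())"
```

```text
the job is handed in; nothing more can be done
None
```

I unscrewed the armless bungee's cap (it loosens clockwise seen from above, so its thread is left-handed), lifted it about 10 cm, and handed the job in with the gripper holding it above its stud; in the last picture nothing else on the desk had moved.

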